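# Set out the stirring station

## Robot

A 6-joint arm with a two-finger parallel gripper is mounted at the origin on the work surface; the furniture and walls round the work are solid. World frame = base frame: x ahead of the robot, y to its left, z up, the work surface at z = 0. Lengths are in m, angles in rad, forces in N, time in s.
With the tool pointing down it reaches from about 0.3 to 0.775 m from the base axis. Payload 14.6 kg.
Tool frame: the origin (TCP) lies on the mounting face of the last link; the fingertips stand 199 mm ahead of it and the grasp point (between the pads) lies 180 mm ahead of it; z points along the fingers, y is the line along which they close (so a half turn about z gives the same grasp; the last joint's range is limited). The gripper opens to 94 mm and grips with 3 to 60 N. Pads are 16 mm wide; open, the fingers measure 119 mm over their backs; the gripper's body (75 mm by 177 mm) begins 78 mm behind the grasp point.
Start: joints at [-1.243, 0.3, 1.521, -0, 1.321, -0.067], TCP at [0.212, -0.508, 0.405] pointing down, gripper open.
Joint ranges: [-3.03, 3.03], [-0.79, 2.21], [0.23, 2.52], [-1.04, 4.18], [0, 3.07], [-2.55, 2.55]. Speed limits (rad/s): [2.22, 2.22, 2.57, 3.14, 3.14, 3.14].

## Interface

Orientations are given as [roll, pitch, yaw] about the fixed x, y, z axes, in that order (R = Rz(yaw) Ry(pitch) Rx(roll)).
In Python, from station import get_obs, camera, hand_in gives the robot as it stands.
- The arm moves only by the tool apply_moves, never from a script. Its argument "increments" is a list of rows, each an object of numbers: "tx", "ty", "tz": the shift along the tool's x, y, z as a fraction of full scale; "ax", "ay", "az": the turn, a rotation vector about the tool's x, y, z as a fraction of full scale. In form: [{"tx": .., "ty": .., "tz": .., "ax": .., "ay": .., "az": ..}, ...]. A call has 1 to 12 rows; each row shifts and turns the commanded pose from where the row before left it, along the tool's axes as they then stand; what a row does not reach is not made up. Full scale, the value 1, is 30 mm for a shift and 5 degrees for a turn. A row lasts 1/8 s, in which the tool goes at most 62.5 mm and 10.7 degrees, less where a joint would pass 70% of its speed; a pose out of reach is approached as far as the arm can. A call with a number of a shift or a turn outside -1 to 1 is refused whole. A call with a gripper value outside its range is refused whole. "jaw" is the closure, from 0 (fully open) to 1 (shut), set as the call begins (left out, the last holds). The fingers move at their own pace and stop on an object; "force" is the grip in N (left out, the last holds). Time passes only in rows, so rows that do not move let the fingers close. It gives the time, the measured TCP pose, the force, the opening and the grip force at its end, in the units of the state.
- get_obs(): the state, without advancing time (a new reading comes with each control period).
- camera(name): name is "side" or "top"; returns a dict with "pixels" (400x640x3 uint8, red, green, blue), "camera_matrix" (3x3 intrinsics, pixels), "R" (3x3) and "t" (3): a world point X has camera coordinates R X + t. Camera axes: x right, y down, z forward; pixel columns grow to the right and rows downward; lengths in m; the calibration is good to about 2 mm. A picture is of the moment at which its call begins. There is no depth.
- hand_in(): hands the job in; it is judged then, once.
The state is a dict: "time_s": time; "qpos": joint angles; "joint_vel": joint speeds; "tau": joint torques, N m; "ee_pos": TCP position; "eef_rot": TCP orientation; "force": force on the tool from outside, world axes, zero at the start; "moment": the same for the moment, N m; "grip_width": finger opening in m; "grip_force": force on a finger pad.
Only numpy, scipy, OpenCV 4.12 (cv2) and the standard library are available. Lean on these libraries where they do the work, as an engineer would, in place of code of your own. Each camera call takes 0.05 s, during which the arm holds its last target. There are 200 camera calls.

## Task

Set up the stirring station. Stand the beaker in the middle of the stirrer's round plate and cover it with the petri dish, laid flat and centred on its rim. Stand the smaller of the two white jars on the bench straight out to the right of the stirrer (square to its side), with 18 cm from the centre of the plate to the centre of the jar, and stand the vial midway between the plate's centre and that jar. Tip nothing over.

Things in the scene. Friction and masses are not known exactly. Their poses are not given: they have to be found in the camera images.
- beaker_mid (a point): Centre, half-way up, of the clear glass beaker: upright, 70 mm high, open, body 58 mm across (about 50 mm at the foot), with a small spout that reaches 35 mm from the axis along this point's -y; best gripped along its x axis, across the spout direction. Stands on the bench, z axis up. Loose, 55 g or so.
- dish_mid (a point): Centre, 8 mm above its underside, of the covered petri dish: a flat clear-white round disc, 16 mm thick, 60 mm across where it is gripped (64 mm over the rim of the lid), z axis up. Loose, about 30 g. It is to be the beaker's cover.
- small_jar_mid (a point): Centre, 30 mm above its underside, of the smaller white jar: round, 48 mm across up to a height of 50 mm, 61 mm high in all with its 44 mm wide screw cap; z axis up. Loose, about 80 g. The larger white jar on the bench (68 mm across) is not needed.
- plate (a point): Centre of the top face of the stirrer's round white plate (90 mm across, 50 mm above the bench). The stirrer is a low white housing, 116 mm deep and 105 mm wide, with two black dials in front, fixed to the bench and often turned a little: this point's x axis points from its front to its back, away from the robot, and its -y axis straight out to the right of the stirrer as seen from the robot; z is up.
- vial_mid (a point): Centre, half-way up (22 mm above its underside), of the slim glass vial with a screw cap: round, 20 mm across, 45 mm high, z axis up. Loose, about 18 g. It is the only vial on the bench.
Things that resemble listed ones, but are neither listed nor needed, are in the scene too. Leave any purple look-alike of the part that bears plate alone.

How it is judged:
By the outcome, as a careful person would: the job done as asked, in the order asked, and still so for the second after the job is handed in, with the robot touching nothing.
It also fails if it takes over 115 s, if anything falls off the work surface, if the arm or the gripper's body presses on something with over 40 N, if the wrist force passes 120 N, or if a joint passes its speed limit or range.

## Working session

There is one attempt and no reset: what is moved stays moved. The work goes in short steps, Python scripts to look and compute and a tool call to move; the robot and the scene stay as the last step left them, time stands still between calls to the robot, and variables do not carry over. Pictures are saved under pics/ and viewed, at most 14 in all, crops included, and the job is handed in when it is done.

Besides the shell and the picture viewer there is one more tool, called by a JSON object that holds its "method" and its "body". apply_moves: Moves the arm, as the interface text tells. Its arguments: {"type":"object","properties":{"increments":{"type":"array"},"jaw":{"type":"number"},"force":{"type":"number"}},"required":["increments"]}

```bash
ls; mkdir -p pics; python3 - <<'E'
from station import get_obs, camera
import cv2,numpy as np
for n in("top","side"):
    c=camera(n);cv2.imwrite(f"pics/{n}0.png",c["pixels"][...,::-1]);print(n,c["camera_matrix"].tolist(),np.round(-c["R"].T@c["t"],3),np.round(c["R"],3).tolist())
o=get_obs();print(o)
E
```

```text
pics
top [[362.2189304600272, 0.0, 323.76895177729455], [0.0, 362.2189304600272, 202.15558919688263], [0.0, 0.0, 1.0]] [ 0.266 -0.046  1.19 ] [[0.026, -1.0, 0.016], [-0.999, -0.027, -0.041], [0.041, -0.014, -0.999]]
side [[367.453511563507, 0.0, 316.4722580223888], [0.0, 367.453511563507, 205.61665103068984], [0.0, 0.0, 1.0]] [ 0.301 -0.836  0.536] [[1.0, -0.012, 0.015], [0.006, -0.529, -0.848], [0.018, 0.848, -0.529]]
{'time_s': 0.1, 'qpos': array([-1.24258080e+00,  3.00414330e-01,  1.52152400e+00,  1.17615962e-05,
        1.32067092e+00, -6.66236593e-02]), 'joint_vel': array([ 0.00126016, -0.00047568, -0.00143836,  0.00246177, -0.00080064,
        0.00132922]), 'tau': array([ 1.27594367e-04, -5.32649338e+01, -3.53288341e+01,  7.09357532e-02,
        2.35033332e-02, -4.74341743e-05]), 'ee_pos': array([ 0.21153976, -0.50766113,  0.40414151]), 'eef_rot': array([-3.14057908e+00, -7.90462288e-05,  3.94836227e-01]), 'force': array([0.4736496 , 0.37955114, 0.63347177]), 'moment': array([ 0.00010481, -0.0250214 ,  0.01795292]), 'grip_force': 0.0, 'grip_width': 0.09406121752169451}
```

View pics/top0.png

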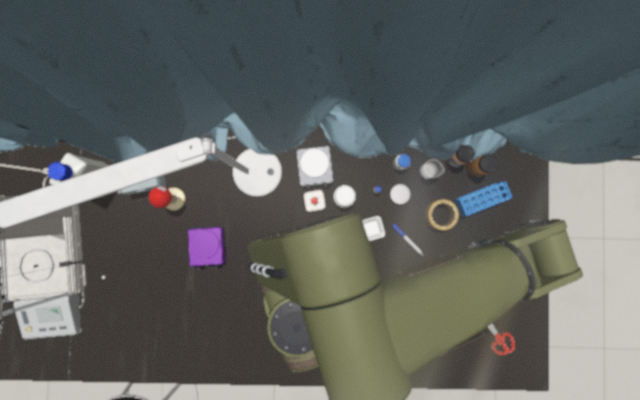

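View pics/side0.png

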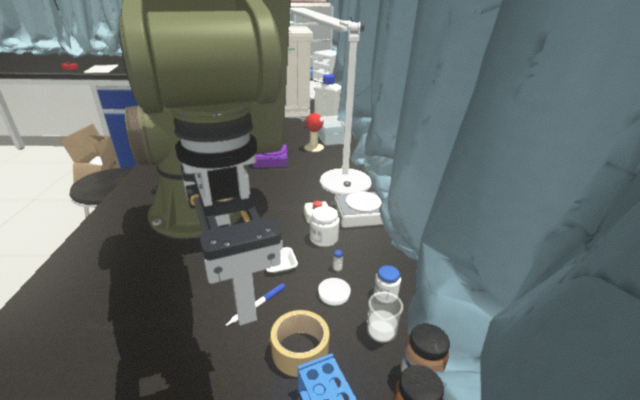

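The top view shows the stirrer at (314,165), white round things at (344,196) and (400,193), the vial at (378,190), a blue-capped thing at (402,161), the beaker near (431,169) and a red-dotted white thing at (314,201). I'll enlarge both views to tell the jars apart.

```bash
python3 - <<'E'
import cv2
a=cv2.imread("pics/top0.png")[130:260,280:480];cv2.imwrite("pics/top0c.png",cv2.resize(a,None,fx=4,fy=4,interpolation=cv2.INTER_CUBIC))
a=cv2.imread("pics/side0.png")[170:360,250:450];cv2.imwrite("pics/side0c.png",cv2.resize(a,None,fx=3.15,fy=3.15,interpolation=cv2.INTER_CUBIC))
E
```

```text
(no output)
```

View pics/top0c.png

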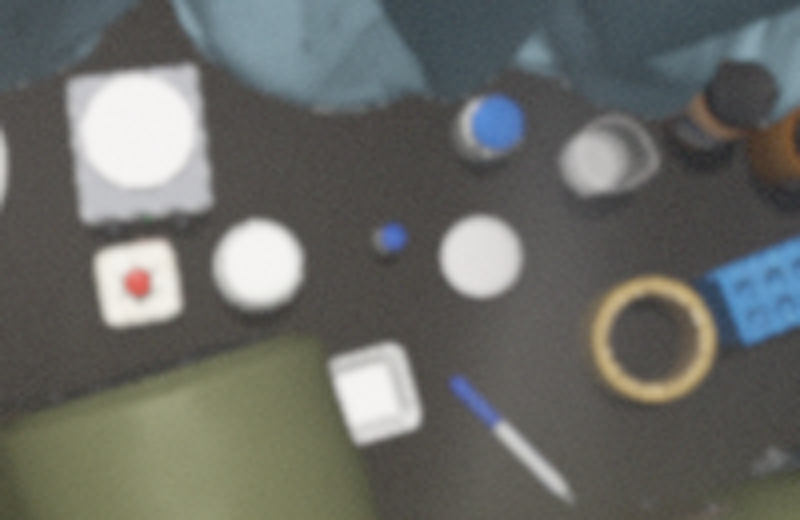

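View pics/side0c.png

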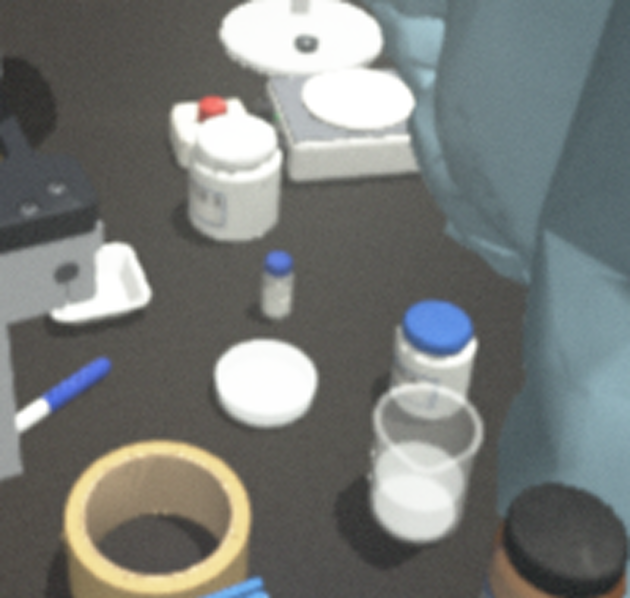

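The side crop settles it. The blue-capped jar (side crop 435,350; top px about (402,161)) is the small white jar, at 48 mm with its cap. The white-capped one (top px about (344,196)) is the big 68 mm jar. The dish is at top px (400,194), the vial at (378,190), the beaker's rim near (435,169), and its spout points right in the top image. Next I'll measure them.

```bash
cat > h.py <<'E'
import cv2,numpy as np
from station import get_obs,camera
def ray(c,u,v):
    d=c["R"].T@np.linalg.inv(c["camera_matrix"])@np.array([u,v,1.]);o=-c["R"].T@c["t"];return o,d
def onz(c,u,v,z):
    o,d=ray(c,u,v);return (o+d*(z-o[2])/d[2])
def px(c,p):
    q=c["camera_matrix"]@(c["R"]@np.array(p)+c["t"]);return q[:2]/q[2]
def tri(c1,p1,c2,p2):
    o1,d1=ray(c1,*p1);o2,d2=ray(c2,*p2)
    s=np.linalg.lstsq(np.c_[d1,-d2],o2-o1,rcond=None)[0];return (o1+s[0]*d1+o2+s[1]*d2)/2,np.linalg.norm(o1+s[0]*d1-o2-s[1]*d2)
def blob(mask,seed,r):
    "contour of the mask part near the seed"
    m=np.zeros_like(mask);u,v=seed;m[v-r:v+r,u-r:u+r]=mask[v-r:v+r,u-r:u+r]
    cs,_=cv2.findContours(m,cv2.RETR_EXTERNAL,cv2.CHAIN_APPROX_NONE)
    return max(cs,key=cv2.contourArea)
def masks(c):
    hsv=cv2.cvtColor(c["pixels"],cv2.COLOR_RGB2HSV)
    return cv2.inRange(hsv,(0,0,185),(179,40,255)),cv2.inRange(hsv,(105,120,60),(125,255,255))
def ctr(k):
    m=cv2.moments(k);return m["m10"]/m["m00"],m["m01"]/m["m00"]
E
python3 - <<'E'
from h import *
t=camera("top");s=camera("side")
w,b=masks(t);ws,bs=masks(s);np.set_printoptions(precision=4,suppress=True)
hsv=cv2.cvtColor(t["pixels"],cv2.COLOR_RGB2HSV)
wp=cv2.inRange(hsv,(0,0,205),(179,40,255))
for n,m,seed,r,z in[("plate",wp,(315,162),18,.05),("dish",cv2.inRange(hsv,(0,0,140),(179,40,255)),(400,194),14,.016),("jarcap",b,(403,161),10,.061),("vialcap",b,(378,189),6,.045),("bigjar",w,(344,196),16,.08)]:
    k=blob(m,seed,r);P=np.array([onz(t,*(q[0]+0.0),z) for q in k]);print(n,ctr(k),onz(t,*ctr(k),z),"diam",2*np.sqrt(cv2.contourArea(P[:,:2].astype('f4'))/np.pi)+.003)
for n,m,seed,r,z in[("jarcapS",bs,(388,274),16,.061),("vialS",bs,(338,253),8,.045)]:
    k=blob(m,seed,r);print(n,ctr(k),onz(s,*ctr(k),z))
# housing
hm=cv2.inRange(hsv,(0,0,110),(179,70,255));k=blob(hm,(315,166),22)
print(cv2.minAreaRect(k),cv2.contourArea(k))
# housing corner from the crop
for q in[(68,80),(197,65),(213,212),(82,225)]: print(onz(t,280+q[0]/4-.4,130+q[1]/4-.4,.045))
# beaker: rim ellipse in crops: top centre (~618,157) side (427,430); foot top(597,162)
print("rim",onz(t,280+606/4,130+157/4,.07),"foot",onz(t,280+597/4,130+162/4,.004), "spout",onz(t,280+659/4,130+158/4,.07))
for e in[(376,430),(480,430),(428,390),(428,470)]: print("rimS",onz(s,250+e[0]/3.15,170+e[1]/3.15,.07))
print("footS",onz(s,250+416/3.15,170+510/3.15,.003))
for q in [(430,255),(500,600)]: print("curtain foot?",onz(s,250+q[0]/3.15,170+q[1]/3.15,0))
E
```

```text
plate (314.0309467610805, 162.3204825596643) [ 0.4387 -0.028   0.05  ] diam 0.09320782795800905
dish (399.8580858085809, 193.7046204620462) [ 0.3491 -0.3097  0.016 ] diam 0.06715911590101038
jarcap (404.13221601489755, 160.07635009310985) [ 0.4523 -0.3112  0.061 ] diam 0.0367357720263529
vialcap (378.1358024691358, 188.69135802469134) [ 0.3611 -0.2337  0.045 ] diam 0.016200839670959855
bigjar (344.2572222222222, 195.395) [ 0.3347 -0.1241  0.08  ] diam 0.06312657631326712
jarcapS (388.507839127471, 273.3053851397409) [ 0.4511 -0.3155  0.061 ]
vialS (338.0833333333333, 252.58333333333334) [ 0.3613 -0.2349  0.045 ]
((314.180908203125, 165.53753662109375), (38.03182601928711, 34.46816635131836), 83.2901611328125) 1228.5
[0.4785 0.0286 0.045 ]
[ 0.4935 -0.0736  0.045 ]
[ 0.3765 -0.0894  0.045 ]
[0.3633 0.0141 0.045 ]
rim [ 0.4245 -0.3953  0.07  ] foot [ 0.4295 -0.4085  0.004 ] spout [ 0.4249 -0.4369  0.07  ]
rimS [ 0.4017 -0.4063  0.07  ]
rimS [ 0.457  -0.4062  0.07  ]
rimS [ 0.4343 -0.3773  0.07  ]
rimS [ 0.4247 -0.433   0.07  ]
footS [ 0.4308 -0.4035  0.003 ]
curtain foot? [ 0.4792 -0.1733  0.    ]
curtain foot? [ 0.4662 -0.4585  0.    ]
```

```bash
python3 - <<'E'
from h import *
t=camera("top");s=camera("side")
out=[]
for c,(x0,y0,w,h),f in((t,(410,145,50,45),8),(s,(360,280,50,70),8)):
    a=cv2.resize(c["pixels"][y0:y0+h,x0:x0+w,::-1],None,fx=f,fy=f,interpolation=cv2.INTER_CUBIC)
    for z,r in((.07,.029),(.0,.025)):
        for an in range(0,360,15):
            p=(px(c,[.430+r*np.cos(np.radians(an)),-.405+r*np.sin(np.radians(an)),z])-[x0,y0]+.5)*f
            cv2.circle(a,tuple(int(i) for i in p),2,(0,0,255) if an!=270 else(0,255,0),-1)
    out.append(cv2.copyMakeBorder(a,0,560-a.shape[0],0,0,cv2.BORDER_CONSTANT))
cv2.imwrite("pics/beak.png",np.hstack(out))
E
```

```text
(no output)
```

View pics/beak.png

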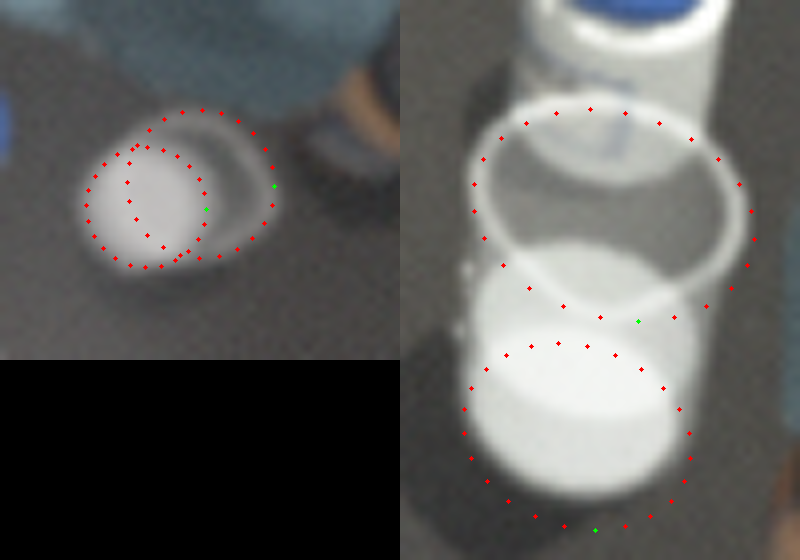

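The rim sits at about (0.4295, -0.400), slightly further in +y than my overlay. The spout tip is at crop (600,318) in the side view and (282,205) in the top view, so the beaker's yaw is about -14°. I'll turn the tool to a yaw of 76°.

{"method": "apply_moves", "body": {"increments": [{"az":-0.97},{"az":-0.97},{"az":-0.97},{"az":-0.97},{"az":-0.97},{"az":-0.97},{"az":-0.97},{"az":-0.97},{"az":-0.97},{"az":-0.97},{"az":-0.97}], "jaw": 0.2, "force": 8}}

```text
schema error: expected keys tx, ty, tz, ax, ay, az
```

{"method": "apply_moves", "body": {"increments": [{"tx":0.655,"ty":0.772},{"tx":0.655,"ty":0.772},{"tx":0.655,"ty":0.772},{"tx":0.655,"ty":0.772},{"tx":0.655,"ty":0.772},{"tx":0.655,"ty":0.772},{"tx":0.655,"ty":0.772},{"tx":0.655,"ty":0.772},{},{}]}}

```text
schema error: expected keys tx, ty, tz, ax, ay, az
```

{"method": "apply_moves", "body": {"increments": [{"tx":0,"ty":0,"tz":0,"ax":0,"ay":0,"az":-0.97},{"tx":0,"ty":0,"tz":0,"ax":0,"ay":0,"az":-0.97},{"tx":0,"ty":0,"tz":0,"ax":0,"ay":0,"az":-0.97},{"tx":0,"ty":0,"tz":0,"ax":0,"ay":0,"az":-0.97},{"tx":0,"ty":0,"tz":0,"ax":0,"ay":0,"az":-0.97},{"tx":0,"ty":0,"tz":0,"ax":0,"ay":0,"az":-0.97},{"tx":0,"ty":0,"tz":0,"ax":0,"ay":0,"az":-0.97},{"tx":0,"ty":0,"tz":0,"ax":0,"ay":0,"az":-0.97},{"tx":0,"ty":0,"tz":0,"ax":0,"ay":0,"az":-0.97},{"tx":0,"ty":0,"tz":0,"ax":0,"ay":0,"az":-0.97},{"tx":0,"ty":0,"tz":0,"ax":0,"ay":0,"az":-0.97}], "jaw": 0.2, "force": 8}}

```text
time_s: 1.68
ee_pos: [0.2115, -0.5077, 0.4046]
eef_rot: [-3.142, -0.0, 1.329]
force: [0.0, 0.7, -0.3]
grip_width: 0.0754
grip_force: 0.0
```

{"method": "apply_moves", "body": {"increments": [{"tx":0.655,"ty":0.772,"tz":0,"ax":0,"ay":0,"az":0},{"tx":0.655,"ty":0.772,"tz":0,"ax":0,"ay":0,"az":0},{"tx":0.655,"ty":0.772,"tz":0,"ax":0,"ay":0,"az":0},{"tx":0.655,"ty":0.772,"tz":0,"ax":0,"ay":0,"az":0},{"tx":0.655,"ty":0.772,"tz":0,"ax":0,"ay":0,"az":0},{"tx":0.655,"ty":0.772,"tz":0,"ax":0,"ay":0,"az":0},{"tx":0.655,"ty":0.772,"tz":0,"ax":0,"ay":0,"az":0},{"tx":0.655,"ty":0.772,"tz":0,"ax":0,"ay":0,"az":0},{"tx":0,"ty":0,"tz":0,"ax":0,"ay":0,"az":0},{"tx":0,"ty":0,"tz":0,"ax":0,"ay":0,"az":0}]}}

```text
time_s: 2.92
ee_pos: [0.4289, -0.4004, 0.4045]
eef_rot: [-3.141, 0.0, 1.326]
force: [-0.3, 0.1, -0.1]
grip_width: 0.0751
grip_force: 0.0
```

{"method": "apply_moves", "body": {"increments": [{"tx":0,"ty":0,"tz":0.95,"ax":0,"ay":0,"az":0},{"tx":0,"ty":0,"tz":0.95,"ax":0,"ay":0,"az":0},{"tx":0,"ty":0,"tz":0.95,"ax":0,"ay":0,"az":0},{"tx":0,"ty":0,"tz":0.95,"ax":0,"ay":0,"az":0},{"tx":0,"ty":0,"tz":0,"ax":0,"ay":0,"az":0},{"tx":0,"ty":0,"tz":0,"ax":0,"ay":0,"az":0}]}}

```text
time_s: 3.68
ee_pos: [0.4291, -0.4006, 0.2919]
eef_rot: [3.14, 0.001, 1.325]
force: [-0.1, -0.1, 0.4]
grip_width: 0.075
grip_force: 0.0
```

```bash
python3 - <<'E'
from h import *
s=camera("side");cv2.imwrite("pics/side1.png",cv2.resize(s["pixels"][150:370,260:480,::-1],None,fx=2.7,fy=2.7,interpolation=cv2.INTER_CUBIC))
E
```

```text
(no output)
```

View pics/side1.png

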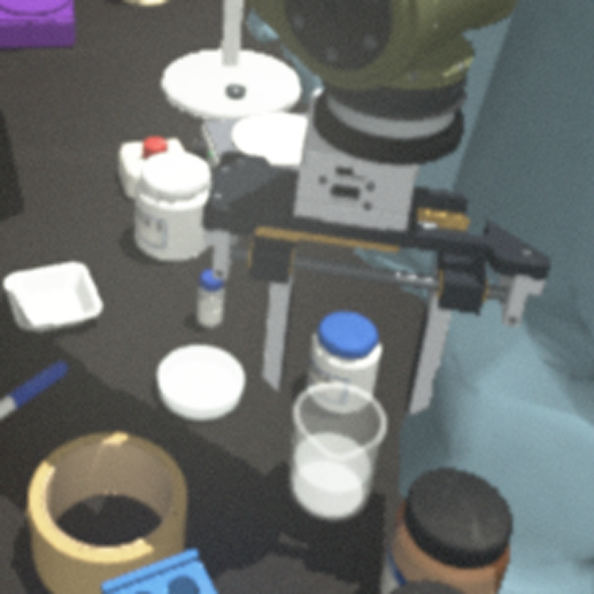

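The fingers straddle the beaker (tips at crop (275,385) and (420,405), rim centre at (340,425)) and nothing touches. I'll lower and grip.

{"method": "apply_moves", "body": {"increments": [{"tx":0,"ty":0,"tz":0.6,"ax":0,"ay":0,"az":0},{"tx":0,"ty":0,"tz":0.6,"ax":0,"ay":0,"az":0},{"tx":0,"ty":0,"tz":0.6,"ax":0,"ay":0,"az":0},{"tx":0,"ty":0,"tz":0.6,"ax":0,"ay":0,"az":0},{"tx":0,"ty":0,"tz":0,"ax":0,"ay":0,"az":0},{"tx":0,"ty":0,"tz":0,"ax":0,"ay":0,"az":0}]}}

```text
time_s: 4.47
ee_pos: [0.4295, -0.4002, 0.219]
eef_rot: [3.141, 0.0, 1.326]
force: [-0.6, 0.3, 0.1]
grip_width: 0.0749
grip_force: 0.0
```

{"method": "apply_moves", "body": {"increments": [{"tx":0,"ty":0,"tz":0,"ax":0,"ay":0,"az":0},{"tx":0,"ty":0,"tz":0,"ax":0,"ay":0,"az":0},{"tx":0,"ty":0,"tz":0,"ax":0,"ay":0,"az":0},{"tx":0,"ty":0,"tz":0,"ax":0,"ay":0,"az":0},{"tx":0,"ty":0,"tz":0,"ax":0,"ay":0,"az":0},{"tx":0,"ty":0,"tz":0,"ax":0,"ay":0,"az":0}], "jaw": 1, "force": 8}}

```text
time_s: 5.22
ee_pos: [0.4294, -0.4002, 0.2191]
eef_rot: [3.141, 0.0, 1.326]
force: [-1.5, 0.8, 5.6]
grip_width: 0.0569
grip_force: 8.0
```

{"method": "apply_moves", "body": {"increments": [{"tx":0,"ty":0,"tz":-0.4,"ax":0,"ay":0,"az":0},{"tx":0,"ty":0,"tz":-0.9,"ax":0,"ay":0,"az":0},{"tx":0,"ty":0,"tz":-1,"ax":0,"ay":0,"az":0},{"tx":0,"ty":0,"tz":-1,"ax":0,"ay":0,"az":0},{"tx":0,"ty":0,"tz":0,"ax":0,"ay":0,"az":0},{"tx":0,"ty":0,"tz":0,"ax":0,"ay":0,"az":0}]}}

```text
time_s: 5.98
ee_pos: [0.4293, -0.3999, 0.3168]
eef_rot: [-3.141, -0.001, 1.326]
force: [0.3, 0.6, -0.7]
grip_width: 0.0573
grip_force: 8.0
```

```bash
python3 - <<'E'
from h import *
s=camera("side");e=get_obs()["ee_pos"];a=s["pixels"][200:350,330:480,::-1].copy()
a=cv2.resize(a,None,fx=4,fy=4,interpolation=cv2.INTER_CUBIC)
for z,r in((.07,.029),(0,.025)):
    for an in range(0,360,15):
        p=(px(s,[e[0]+r*np.cos(np.radians(an)),e[1]+r*np.sin(np.radians(an)),e[2]-.219+z])-[330,200]+.5)*4
        cv2.circle(a,tuple(int(i) for i in p),2,(0,0,255),-1)
cv2.imwrite("pics/side2.png",a)
E
```

```text
(no output)
```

View pics/side2.png

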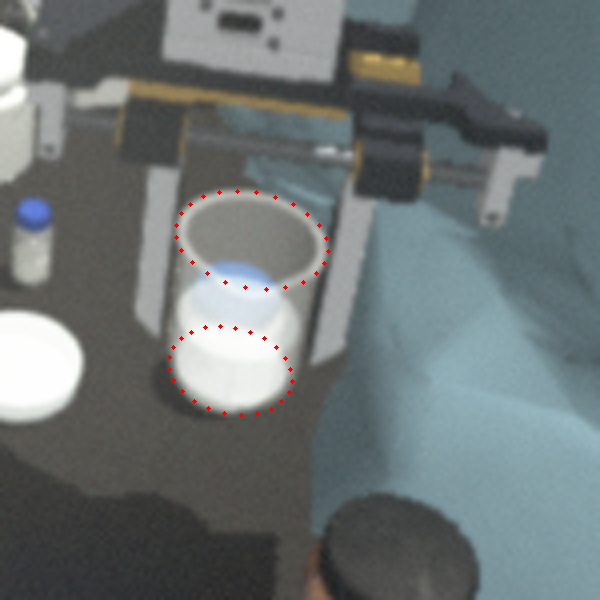

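The overlay matches the held rim and foot, so the grip is centred. I'll cross-check the plate from the first side picture.

```bash
python3 - <<'E'
from h import *
s=camera("side");im=cv2.imread("pics/side0.png");hsv=cv2.cvtColor(im,cv2.COLOR_BGR2HSV)
for th in(215,230,240):
    m=cv2.inRange(hsv,(0,0,th),(179,45,255));m[212:]=0;m[:190]=0;m[:,:345]=0;m[:,384:]=0
    k=blob(m,(364,202),20);print(th,cv2.boundingRect(k),onz(s,*cv2.fitEllipse(k)[0],.05),cv2.fitEllipse(k))
print(im[195:215,364].tolist())
E
```

```text
215 (345, 190, 36, 21) [ 0.43545548 -0.02808257  0.05      ] ((361.9635009765625, 199.8583221435547), (19.432842254638672, 37.07608413696289), 103.14591217041016)
230 (345, 190, 36, 21) [ 0.4354826  -0.02812275  0.05      ] ((361.9758605957031, 199.866455078125), (18.93536949157715, 36.98179244995117), 103.62849426269531)
240 (345, 190, 36, 20) [ 0.43529918 -0.02739239  0.05      ] ((361.87139892578125, 199.719482421875), (18.231687545776367, 36.30537796020508), 103.04759216308594)
[[255, 255, 255], [255, 255, 255], [255, 255, 255], [255, 255, 255], [255, 255, 255], [255, 255, 255], [255, 255, 255], [255, 255, 255], [255, 255, 255], [255, 255, 255], [255, 255, 255], [255, 255, 255], [255, 255, 255], [254, 255, 255], [253, 254, 254], [230, 236, 235], [176, 180, 178], [174, 174, 171], [192, 197, 193], [237, 242, 240]]
```

{"method": "apply_moves", "body": {"increments": [{"tx":0.5,"ty":-0.11,"tz":-0.3,"ax":0,"ay":0,"az":0},{"tx":0.9,"ty":-0.2,"tz":0,"ax":0,"ay":0,"az":0},{"tx":0.9,"ty":-0.2,"tz":0,"ax":0,"ay":0,"az":0},{"tx":0.9,"ty":-0.2,"tz":0,"ax":0,"ay":0,"az":0},{"tx":0.9,"ty":-0.2,"tz":0,"ax":0,"ay":0,"az":0},{"tx":0.9,"ty":-0.2,"tz":0,"ax":0,"ay":0,"az":0},{"tx":0.9,"ty":-0.2,"tz":0,"ax":0,"ay":0,"az":0},{"tx":0.9,"ty":-0.2,"tz":0,"ax":0,"ay":0,"az":0},{"tx":0.9,"ty":-0.2,"tz":0,"ax":0,"ay":0,"az":0},{"tx":0.9,"ty":-0.2,"tz":0,"ax":0,"ay":0,"az":0},{"tx":0.9,"ty":-0.2,"tz":0,"ax":0,"ay":0,"az":0},{"tx":0.9,"ty":-0.2,"tz":0,"ax":0,"ay":0,"az":0}]}}

```text
time_s: 7.58
ee_pos: [0.4373, -0.079, 0.3268]
eef_rot: [3.142, -0.0, 1.326]
force: [0.7, -0.2, -1.5]
grip_width: 0.057
grip_force: 8.0
```

{"method": "apply_moves", "body": {"increments": [{"tx":0.9,"ty":-0.2,"tz":0,"ax":0,"ay":0,"az":0},{"tx":0.8,"ty":-0.19,"tz":0,"ax":0,"ay":0,"az":0},{"tx":0,"ty":0,"tz":0,"ax":0,"ay":0,"az":0},{"tx":0,"ty":0,"tz":0,"ax":0,"ay":0,"az":0}]}}

```text
time_s: 8.07
ee_pos: [0.4386, -0.0284, 0.3268]
eef_rot: [3.141, 0.0, 1.326]
force: [0.1, -0.3, -0.4]
grip_width: 0.0572
grip_force: 8.0
```

{"method": "apply_moves", "body": {"increments": [{"tx":0,"ty":0,"tz":0.6,"ax":0,"ay":0,"az":0},{"tx":0,"ty":0,"tz":0.6,"ax":0,"ay":0,"az":0},{"tx":0,"ty":0,"tz":0.4,"ax":0,"ay":0,"az":0},{"tx":0,"ty":0,"tz":0.2,"ax":0,"ay":0,"az":0},{"tx":0,"ty":0,"tz":0,"ax":0,"ay":0,"az":0},{"tx":0,"ty":0,"tz":0,"ax":0,"ay":0,"az":0}]}}

```text
time_s: 8.82
ee_pos: [0.439, -0.0284, 0.2731]
eef_rot: [3.141, -0.0, 1.326]
force: [-0.1, 0.7, -1.2]
grip_width: 0.0571
grip_force: 8.0
```

{"method": "apply_moves", "body": {"increments": [{"tx":0,"ty":0,"tz":0.08,"ax":0,"ay":0,"az":0},{"tx":0,"ty":0,"tz":0,"ax":0,"ay":0,"az":0},{"tx":0,"ty":0,"tz":0,"ax":0,"ay":0,"az":0}]}}

```text
time_s: 9.2
ee_pos: [0.4388, -0.0283, 0.2703]
eef_rot: [3.142, -0.0, 1.326]
force: [0.6, 0.3, -0.3]
grip_width: 0.0573
grip_force: 8.0
```

```bash
python3 - <<'E'
from h import *
s=camera("side");e=get_obs()["ee_pos"];f=6;x0,y0=320,140
a=cv2.resize(s["pixels"][y0:y0+90,x0:x0+100,::-1],None,fx=f,fy=f,interpolation=cv2.INTER_CUBIC)
for (x,y),z,r in((e[:2],.12,.029),((.4387,-.028),.05,.045)):
    for an in range(0,360,15):
        p=(px(s,[x+r*np.cos(np.radians(an)),y+r*np.sin(np.radians(an)),z])-[x0,y0]+.5)*f
        cv2.circle(a,tuple(int(i) for i in p),2,(0,0,255),-1)
cv2.imwrite("pics/side3.png",a)
E
```

```text
(no output)
```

View pics/side3.png

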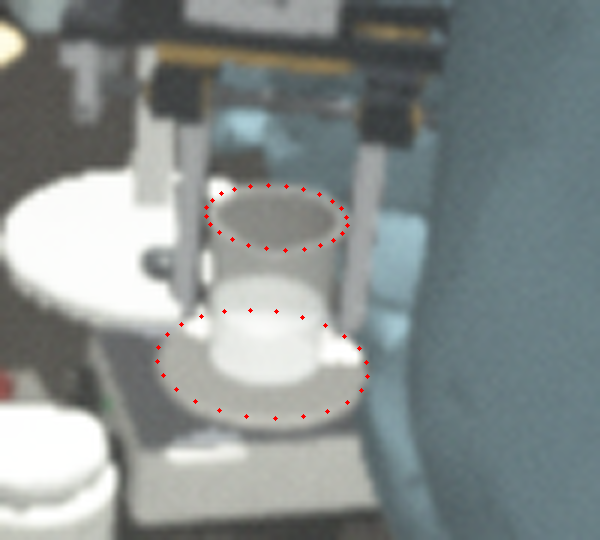

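The plate and rim overlays fit. I'll lower the last millimetre and release.

{"method": "apply_moves", "body": {"increments": [{"tx":0,"ty":0,"tz":0.04,"ax":0,"ay":0,"az":0},{"tx":0,"ty":0,"tz":0,"ax":0,"ay":0,"az":0},{"tx":0,"ty":0,"tz":0,"ax":0,"ay":0,"az":0}]}}

```text
time_s: 9.62
ee_pos: [0.4389, -0.0283, 0.2691]
eef_rot: [3.141, -0.0, 1.326]
force: [0.3, 1.1, 1.1]
grip_width: 0.0575
grip_force: 8.0
```

{"method": "apply_moves", "body": {"increments": [{"tx":0,"ty":0,"tz":0,"ax":0,"ay":0,"az":0},{"tx":0,"ty":0,"tz":0,"ax":0,"ay":0,"az":0},{"tx":0,"ty":0,"tz":0,"ax":0,"ay":0,"az":0},{"tx":0,"ty":0,"tz":0,"ax":0,"ay":0,"az":0},{"tx":0,"ty":0,"tz":0,"ax":0,"ay":0,"az":0},{"tx":0,"ty":0,"tz":-0.5,"ax":0,"ay":0,"az":0},{"tx":0,"ty":0,"tz":-1,"ax":0,"ay":0,"az":0},{"tx":0,"ty":0,"tz":-1,"ax":0,"ay":0,"az":0},{"tx":0,"ty":0,"tz":-1,"ax":0,"ay":0,"az":0},{"tx":0,"ty":0,"tz":0,"ax":0,"ay":0,"az":0},{"tx":0,"ty":0,"tz":0,"ax":0,"ay":0,"az":0}], "jaw": 0.2}}

```text
time_s: 11.0
ee_pos: [0.4386, -0.0282, 0.3738]
eef_rot: [-3.141, 0.0, 1.326]
force: [-0.5, -0.1, -0.9]
grip_width: 0.0753
grip_force: 0.0
```

{"method": "apply_moves", "body": {"increments": [{"tx":-0.894,"ty":-0.057,"tz":0,"ax":0,"ay":0,"az":0},{"tx":-0.894,"ty":-0.057,"tz":0,"ax":0,"ay":0,"az":0},{"tx":-0.894,"ty":-0.057,"tz":0,"ax":0,"ay":0,"az":0},{"tx":-0.894,"ty":-0.057,"tz":0,"ax":0,"ay":0,"az":0},{"tx":-0.894,"ty":-0.057,"tz":0,"ax":0,"ay":0,"az":0},{"tx":-0.894,"ty":-0.057,"tz":0,"ax":0,"ay":0,"az":0},{"tx":-0.894,"ty":-0.057,"tz":0,"ax":0,"ay":0,"az":0},{"tx":-0.894,"ty":-0.057,"tz":0,"ax":0,"ay":0,"az":0},{"tx":-0.894,"ty":-0.057,"tz":0,"ax":0,"ay":0,"az":0},{"tx":-0.894,"ty":-0.057,"tz":0,"ax":0,"ay":0,"az":0},{"tx":-0.894,"ty":-0.057,"tz":0,"ax":0,"ay":0,"az":0}], "jaw": 0.13}}

```text
time_s: 12.38
ee_pos: [0.3486, -0.3107, 0.3731]
eef_rot: [-3.14, -0.001, 1.326]
force: [0.4, 0.1, -0.2]
grip_width: 0.0819
grip_force: 0.0
```

{"method": "apply_moves", "body": {"increments": [{"tx":0,"ty":0,"tz":1,"ax":0,"ay":0,"az":0},{"tx":0,"ty":0,"tz":1,"ax":0,"ay":0,"az":0},{"tx":0,"ty":0,"tz":1,"ax":0,"ay":0,"az":0},{"tx":0,"ty":0,"tz":1,"ax":0,"ay":0,"az":0},{"tx":0,"ty":0,"tz":0.3,"ax":0,"ay":0,"az":0},{"tx":0,"ty":0,"tz":0,"ax":0,"ay":0,"az":0},{"tx":0,"ty":0,"tz":0,"ax":0,"ay":0,"az":0}]}}

```text
time_s: 13.25
ee_pos: [0.3492, -0.3101, 0.2459]
eef_rot: [3.14, 0.001, 1.326]
force: [0.1, -0.7, -0.8]
grip_width: 0.082
grip_force: 0.0
```

```bash
python3 - <<'E'
from h import *
s=camera("side");e=get_obs()["ee_pos"];f=6;x0,y0=285,245
b=s["pixels"][y0:y0+90,x0:x0+100,::-1];a=cv2.resize(b,None,fx=f,fy=f,interpolation=cv2.INTER_CUBIC)
for z,r in((.016,.032),(0.,.03)):
    for an in range(0,360,15):
        p=(px(s,[.3491+r*np.cos(np.radians(an)),-.3097+r*np.sin(np.radians(an)),z])-[x0,y0]+.5)*f
        cv2.circle(a,tuple(int(i) for i in p),2,(0,0,255),-1)
cv2.imwrite("pics/side4.png",a)
E
```

```text
(no output)
```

View pics/side4.png

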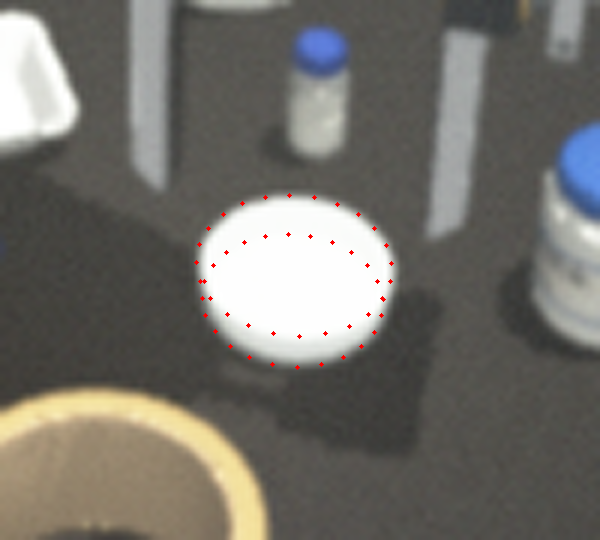

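The dish is where it was measured. I'll go down with the tips just above the bench and grip.

{"method": "apply_moves", "body": {"increments": [{"tx":0,"ty":0,"tz":0.5,"ax":0,"ay":0,"az":0},{"tx":0,"ty":0,"tz":0.5,"ax":0,"ay":0,"az":0},{"tx":0,"ty":0,"tz":0.3,"ax":0,"ay":0,"az":0},{"tx":0,"ty":0,"tz":0.13,"ax":0,"ay":0,"az":0},{"tx":0,"ty":0,"tz":0,"ax":0,"ay":0,"az":0},{"tx":0,"ty":0,"tz":0,"ax":0,"ay":0,"az":0}]}}

```text
time_s: 14.05
ee_pos: [0.3491, -0.31, 0.2024]
eef_rot: [3.141, 0.0, 1.326]
force: [0.0, -0.8, 0.2]
grip_width: 0.0817
grip_force: 0.0
```

{"method": "apply_moves", "body": {"increments": [{"tx":0,"ty":0,"tz":0,"ax":0,"ay":0,"az":0},{"tx":0,"ty":0,"tz":0,"ax":0,"ay":0,"az":0},{"tx":0,"ty":0,"tz":0,"ax":0,"ay":0,"az":0},{"tx":0,"ty":0,"tz":0,"ax":0,"ay":0,"az":0},{"tx":0,"ty":0,"tz":0,"ax":0,"ay":0,"az":0},{"tx":0,"ty":0,"tz":0,"ax":0,"ay":0,"az":0}], "jaw": 1, "force": 8}}

```text
time_s: 14.8
ee_pos: [0.3491, -0.31, 0.2023]
eef_rot: [3.141, 0.0, 1.326]
force: [-0.9, 0.6, 4.0]
grip_width: 0.0595
grip_force: 8.0
```

{"method": "apply_moves", "body": {"increments": [{"tx":0,"ty":0,"tz":-0.5,"ax":0,"ay":0,"az":0},{"tx":0,"ty":0,"tz":-1,"ax":0,"ay":0,"az":0},{"tx":0,"ty":0,"tz":-1,"ax":0,"ay":0,"az":0},{"tx":0,"ty":0,"tz":-1,"ax":0,"ay":0,"az":0},{"tx":0,"ty":0,"tz":-1,"ax":0,"ay":0,"az":0},{"tx":0,"ty":0,"tz":-1,"ax":0,"ay":0,"az":0},{"tx":0,"ty":0,"tz":-0.3,"ax":0,"ay":0,"az":0},{"tx":0,"ty":0,"tz":0,"ax":0,"ay":0,"az":0},{"tx":0,"ty":0,"tz":0,"ax":0,"ay":0,"az":0}]}}

```text
time_s: 15.92
ee_pos: [0.3489, -0.3098, 0.3751]
eef_rot: [-3.14, -0.001, 1.326]
force: [0.1, 0.4, 0.3]
grip_width: 0.0591
grip_force: 8.0
```

```bash
python3 - <<'E'
from h import *
s=camera("side");e=get_obs()["ee_pos"];f=6;x0,y0=285,185
b=s["pixels"][y0:y0+90,x0:x0+100,::-1];a=cv2.resize(b,None,fx=f,fy=f,interpolation=cv2.INTER_CUBIC)
for z,r in((.016,.032),(0.,.03)):
    for an in range(0,360,15):
        p=(px(s,[e[0]+r*np.cos(np.radians(an)),e[1]+r*np.sin(np.radians(an)),e[2]-.2027+z])-[x0,y0]+.5)*f
        cv2.circle(a,tuple(int(i) for i in p),2,(0,0,255),-1)
cv2.imwrite("pics/side5.png",a)
hsv=cv2.cvtColor(s["pixels"],cv2.COLOR_RGB2HSV);print(e)
E
```

```text
[ 0.34897086 -0.30988275  0.37508093]
```

View pics/side5.png

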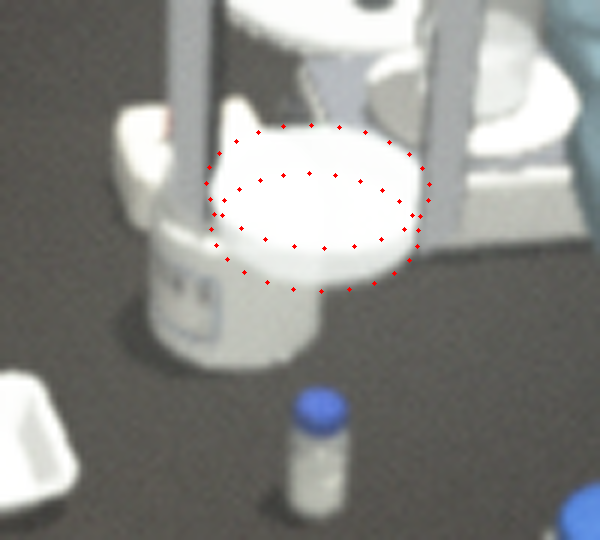

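The held dish is level and centred on the tool. I'll carry it to the beaker.

{"method": "apply_moves", "body": {"increments": [{"tx":0.6,"ty":0.06,"tz":0,"ax":0,"ay":0,"az":0},{"tx":0.93,"ty":0.058,"tz":0,"ax":0,"ay":0,"az":0},{"tx":0.93,"ty":0.058,"tz":0,"ax":0,"ay":0,"az":0},{"tx":0.93,"ty":0.058,"tz":0,"ax":0,"ay":0,"az":0},{"tx":0.93,"ty":0.058,"tz":0,"ax":0,"ay":0,"az":0},{"tx":0.93,"ty":0.058,"tz":0,"ax":0,"ay":0,"az":0},{"tx":0.93,"ty":0.058,"tz":0,"ax":0,"ay":0,"az":0},{"tx":0.93,"ty":0.058,"tz":0,"ax":0,"ay":0,"az":0},{"tx":0.93,"ty":0.058,"tz":0,"ax":0,"ay":0,"az":0},{"tx":0.93,"ty":0.058,"tz":0,"ax":0,"ay":0,"az":0},{"tx":0.86,"ty":0.053,"tz":0,"ax":0,"ay":0,"az":0},{"tx":0,"ty":0,"tz":0,"ax":0,"ay":0,"az":0}]}}

```text
time_s: 17.48
ee_pos: [0.439, -0.0267, 0.3758]
eef_rot: [-3.141, -0.0, 1.329]
force: [0.1, 0.0, -0.4]
grip_width: 0.0591
grip_force: 8.0
```

{"method": "apply_moves", "body": {"increments": [{"tx":0,"ty":0,"tz":0.6,"ax":0,"ay":0,"az":0},{"tx":0,"ty":0,"tz":0.6,"ax":0,"ay":0,"az":0},{"tx":0,"ty":0,"tz":0.35,"ax":0,"ay":0,"az":0},{"tx":0,"ty":0,"tz":0.1,"ax":0,"ay":0,"az":0},{"tx":0,"ty":0,"tz":0,"ax":0,"ay":0,"az":0},{"tx":0,"ty":0,"tz":0,"ax":0,"ay":0,"az":0}]}}

```text
time_s: 18.23
ee_pos: [0.4391, -0.0285, 0.3271]
eef_rot: [3.141, -0.0, 1.326]
force: [0.7, -0.7, 0.0]
grip_width: 0.0591
grip_force: 8.0
```

{"method": "apply_moves", "body": {"increments": [{"tx":0,"ty":0,"tz":0.1,"ax":0,"ay":0,"az":0},{"tx":0,"ty":0,"tz":0.03,"ax":0,"ay":0,"az":0},{"tx":0,"ty":0,"tz":0,"ax":0,"ay":0,"az":0},{"tx":0,"ty":0,"tz":0,"ax":0,"ay":0,"az":0}]}}

```text
time_s: 18.73
ee_pos: [0.439, -0.0284, 0.3228]
eef_rot: [3.142, -0.0, 1.326]
force: [-0.5, -0.3, 0.3]
grip_width: 0.0591
grip_force: 8.0
```

{"method": "apply_moves", "body": {"increments": [{"tx":0,"ty":0,"tz":0.03,"ax":0,"ay":0,"az":0},{"tx":0,"ty":0,"tz":0,"ax":0,"ay":0,"az":0},{"tx":0,"ty":0,"tz":0,"ax":0,"ay":0,"az":0}]}}

```text
time_s: 19.1
ee_pos: [0.4391, -0.0285, 0.322]
eef_rot: [3.141, -0.0, 1.326]
force: [-1.1, 0.2, 2.9]
grip_width: 0.0591
grip_force: 8.0
```

```bash
python3 - <<'E'
from h import *
s=camera("side");e=get_obs()["ee_pos"];f=7;x0,y0=325,145
b=s["pixels"][y0:y0+80,x0:x0+80,::-1];a=cv2.resize(b,None,fx=f,fy=f,interpolation=cv2.INTER_CUBIC)
for z,r in((.12,.029),(.136,.032),(.05,.025)):
    for an in range(0,360,15):
        p=(px(s,[.4388+r*np.cos(np.radians(an)),-.0283+r*np.sin(np.radians(an)),z])-[x0,y0]+.5)*f
        cv2.circle(a,tuple(int(i) for i in p),2,(0,0,255),-1)
cv2.imwrite("pics/side6.png",a)
E
```

```text
(no output)
```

View pics/side6.png

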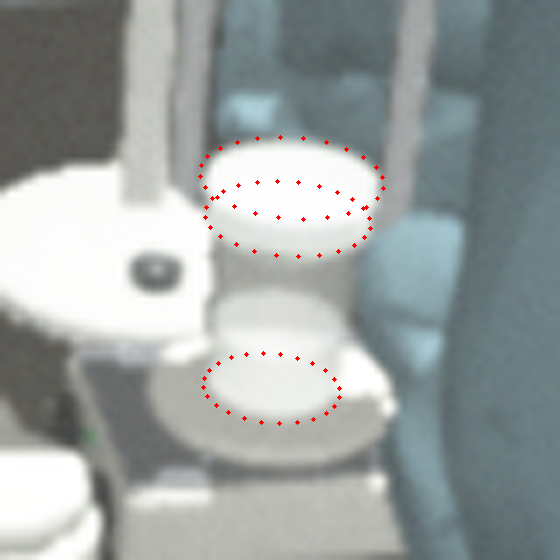

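Force shows contact, and the dish sits on the rim with both overlays matching. I'll release, rise and turn for the jar.

{"method": "apply_moves", "body": {"increments": [{"tx":0,"ty":0,"tz":0,"ax":0,"ay":0,"az":0},{"tx":0,"ty":0,"tz":0,"ax":0,"ay":0,"az":0},{"tx":0,"ty":0,"tz":0,"ax":0,"ay":0,"az":0},{"tx":0,"ty":0,"tz":0,"ax":0,"ay":0,"az":0},{"tx":0,"ty":0,"tz":0,"ax":0,"ay":0,"az":0},{"tx":0,"ty":0,"tz":0,"ax":0,"ay":0,"az":0},{"tx":0,"ty":0,"tz":-0.5,"ax":0,"ay":0,"az":0},{"tx":0,"ty":0,"tz":-1,"ax":0,"ay":0,"az":0},{"tx":0,"ty":0,"tz":-1,"ax":0,"ay":0,"az":0},{"tx":0,"ty":0,"tz":0,"ax":0,"ay":0,"az":0}], "jaw": 0.18}}

```text
time_s: 20.4
ee_pos: [0.4391, -0.0285, 0.3995]
eef_rot: [3.137, -0.0, 1.326]
force: [0.1, 0.1, 0.2]
grip_width: 0.0774
grip_force: 0.0
```

{"method": "apply_moves", "body": {"increments": [{"tx":-0.9,"ty":0,"tz":0,"ax":0,"ay":0,"az":0},{"tx":-0.9,"ty":0,"tz":0,"ax":0,"ay":0,"az":0},{"tx":-0.9,"ty":0,"tz":0,"ax":0,"ay":0,"az":0},{"tx":-0.9,"ty":0,"tz":0,"ax":0,"ay":0,"az":0},{"tx":-0.9,"ty":0,"tz":0,"ax":0,"ay":0,"az":0},{"tx":-0.9,"ty":0,"tz":0,"ax":0,"ay":0,"az":0},{"tx":-0.9,"ty":0,"tz":0,"ax":0,"ay":0,"az":0},{"tx":0,"ty":0,"tz":0,"ax":0,"ay":0,"az":1},{"tx":0,"ty":0,"tz":0,"ax":0,"ay":0,"az":1},{"tx":0,"ty":0,"tz":0,"ax":0,"ay":0,"az":1}]}}

```text
time_s: 21.65
ee_pos: [0.3931, -0.2118, 0.3964]
eef_rot: [-3.141, -0.0, 1.061]
force: [0.2, 0.1, 1.0]
grip_width: 0.0771
grip_force: 0.0
```

{"method": "apply_moves", "body": {"increments": [{"tx":0,"ty":0,"tz":0,"ax":0,"ay":0,"az":1},{"tx":0,"ty":0,"tz":0,"ax":0,"ay":0,"az":1},{"tx":0,"ty":0,"tz":0,"ax":0,"ay":0,"az":1},{"tx":0,"ty":0,"tz":0,"ax":0,"ay":0,"az":1},{"tx":0,"ty":0,"tz":0,"ax":0,"ay":0,"az":1},{"tx":0,"ty":0,"tz":0,"ax":0,"ay":0,"az":1},{"tx":0,"ty":0,"tz":0,"ax":0,"ay":0,"az":1},{"tx":0,"ty":0,"tz":0,"ax":0,"ay":0,"az":1},{"tx":0,"ty":0,"tz":0,"ax":0,"ay":0,"az":1},{"tx":0,"ty":0,"tz":0,"ax":0,"ay":0,"az":1},{"tx":0,"ty":0,"tz":0,"ax":0,"ay":0,"az":1},{"tx":0,"ty":0,"tz":0,"ax":0,"ay":0,"az":1}]}}

```text
time_s: 23.15
ee_pos: [0.3931, -0.2118, 0.3964]
eef_rot: [-3.141, 0.001, 0.014]
force: [-0.6, -0.7, 0.6]
grip_width: 0.0772
grip_force: 0.0
```

{"method": "apply_moves", "body": {"increments": [{"tx":0,"ty":0,"tz":0,"ax":0,"ay":0,"az":0},{"tx":0,"ty":0,"tz":0,"ax":0,"ay":0,"az":0},{"tx":0,"ty":0,"tz":0,"ax":0,"ay":0,"az":0}]}}

```text
time_s: 23.52
ee_pos: [0.3932, -0.2118, 0.3968]
eef_rot: [-3.141, 0.0, 0.018]
force: [0.2, 1.0, -0.3]
grip_width: 0.0772
grip_force: 0.0
```

{"method": "apply_moves", "body": {"increments": [{"tx":0.475,"ty":0.848,"tz":0,"ax":0,"ay":0,"az":0},{"tx":0.475,"ty":0.848,"tz":0,"ax":0,"ay":0,"az":0},{"tx":0.475,"ty":0.848,"tz":0,"ax":0,"ay":0,"az":0},{"tx":0.475,"ty":0.848,"tz":0,"ax":0,"ay":0,"az":0},{"tx":0,"ty":0,"tz":0,"ax":0,"ay":0,"az":0},{"tx":0,"ty":0,"tz":0.9,"ax":0,"ay":0,"az":0},{"tx":0,"ty":0,"tz":0.9,"ax":0,"ay":0,"az":0},{"tx":0,"ty":0,"tz":0.9,"ax":0,"ay":0,"az":0},{"tx":0,"ty":0,"tz":0.8,"ax":0,"ay":0,"az":0},{"tx":0,"ty":0,"tz":0,"ax":0,"ay":0,"az":0},{"tx":0,"ty":0,"tz":0,"ax":0,"ay":0,"az":0}]}}

```text
time_s: 24.9
ee_pos: [0.452, -0.3124, 0.293]
eef_rot: [3.141, -0.001, 0.017]
force: [-0.5, 0.1, -0.3]
grip_width: 0.0774
grip_force: 0.0
```

```bash
python3 - <<'E'
from h import *
s=camera("side");e=get_obs()["ee_pos"];f=5;x0,y0=340,210
b=s["pixels"][y0:y0+110,x0:x0+110,::-1];a=cv2.resize(b,None,fx=f,fy=f,interpolation=cv2.INTER_CUBIC)
for z,r in((.061,.022),(.0,.024)):
    for an in range(0,360,15):
        p=(px(s,[.452+r*np.cos(np.radians(an)),-.3125+r*np.sin(np.radians(an)),z])-[x0,y0]+.5)*f
        cv2.circle(a,tuple(int(i) for i in p),2,(0,0,255),-1)
cv2.imwrite("pics/side7.png",a)
E
```

```text
(no output)
```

View pics/side7.png

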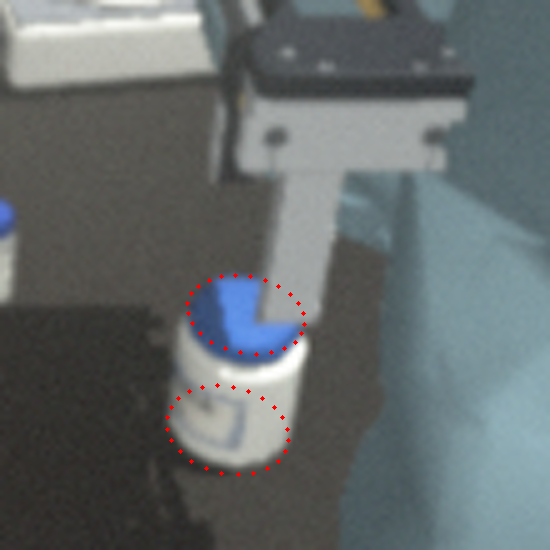

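The cap and foot circles fit the jar, so I'll descend, grip and lift.

{"method": "apply_moves", "body": {"increments": [{"tx":0,"ty":0,"tz":0.7,"ax":0,"ay":0,"az":0},{"tx":0,"ty":0,"tz":0.7,"ax":0,"ay":0,"az":0},{"tx":0,"ty":0,"tz":0.7,"ax":0,"ay":0,"az":0},{"tx":0,"ty":0,"tz":0.6,"ax":0,"ay":0,"az":0},{"tx":0,"ty":0,"tz":0,"ax":0,"ay":0,"az":0},{"tx":0,"ty":0,"tz":0,"ax":0,"ay":0,"az":0}]}}

```text
time_s: 25.7
ee_pos: [0.4522, -0.3128, 0.2117]
eef_rot: [3.141, -0.001, 0.017]
force: [-0.3, 0.5, 0.3]
grip_width: 0.077
grip_force: 0.0
```

{"method": "apply_moves", "body": {"increments": [{"tx":0,"ty":0,"tz":0,"ax":0,"ay":0,"az":0},{"tx":0,"ty":0,"tz":0,"ax":0,"ay":0,"az":0},{"tx":0,"ty":0,"tz":0,"ax":0,"ay":0,"az":0},{"tx":0,"ty":0,"tz":0,"ax":0,"ay":0,"az":0},{"tx":0,"ty":0,"tz":0,"ax":0,"ay":0,"az":0},{"tx":0,"ty":0,"tz":0,"ax":0,"ay":0,"az":0},{"tx":0,"ty":0,"tz":0,"ax":0,"ay":0,"az":0},{"tx":0,"ty":0,"tz":0,"ax":0,"ay":0,"az":0}], "jaw": 1, "force": 10}}

```text
time_s: 26.7
ee_pos: [0.4519, -0.3126, 0.211]
eef_rot: [3.142, -0.0, 0.017]
force: [-1.3, 1.3, 5.3]
grip_width: 0.0471
grip_force: 10.0
```

{"method": "apply_moves", "body": {"increments": [{"tx":0,"ty":0,"tz":-0.4,"ax":0,"ay":0,"az":0},{"tx":0,"ty":0,"tz":-0.6,"ax":0,"ay":0,"az":0},{"tx":0,"ty":0,"tz":0,"ax":0,"ay":0,"az":0},{"tx":0,"ty":0,"tz":0,"ax":0,"ay":0,"az":0}]}}

```text
time_s: 27.2
ee_pos: [0.4518, -0.3126, 0.2409]
eef_rot: [3.141, -0.0, 0.017]
force: [-0.3, 0.6, -1.2]
grip_width: 0.047
grip_force: 10.0
```

Before placing the jar I'll refine the stirrer's yaw with edge fits on the first top picture.

```bash
python3 - <<'E'
from h import *
t=camera("top");g=cv2.GaussianBlur(cv2.cvtColor(cv2.imread("pics/top0.png"),cv2.COLOR_BGR2GRAY),(3,3),0).astype(float)
gx=np.abs(np.diff(g,axis=1))
def edge(rows,lo,hi,z):
    P=[]
    for v in rows:
        seg=gx[v,lo:hi]**2; u=(seg*(np.arange(lo,hi)+.5)).sum()/seg.sum(); P.append(onz(t,u,v,z)[:2])
    P=np.array(P);k=np.polyfit(P[:,0],P[:,1],1);r=P[:,1]-np.polyval(k,P[:,0])
    return np.degrees(np.arctan(k[0])),r.std(),P.mean(0)
print("left",edge(range(153,184),294,304,.045))
print("right",edge(range(151,181),327,336,.045))
gy=np.abs(np.diff(g,axis=0))
P=[]
for u in range(303,331):
    seg=gy[180:189,u]**2;v=(seg*(np.arange(180,189)+.5)).sum()/seg.sum();P.append(onz(t,u,v,.03)[:2])
P=np.array(P);k=np.polyfit(P[:,1],P[:,0],1);print("front",np.degrees(-np.arctan(k[0])),(P[:,0]-np.polyval(k,P[:,1])).std())
E
```

```text
left (np.float64(6.717516340912845), np.float64(0.0006746402923013474), array([0.41994631, 0.02143523]))
right (np.float64(8.340523439500862), np.float64(0.0009023907018714697), array([ 0.43086218, -0.08132645]))
front 7.392804112795034 0.0023080575849325764
```

{"method": "apply_moves", "body": {"increments": [{"tx":0.082,"ty":-0.506,"tz":0,"ax":0,"ay":0,"az":0},{"tx":0.082,"ty":-0.806,"tz":0,"ax":0,"ay":0,"az":0},{"tx":0.082,"ty":-0.806,"tz":0,"ax":0,"ay":0,"az":0},{"tx":0.082,"ty":-0.806,"tz":0,"ax":0,"ay":0,"az":0},{"tx":0.082,"ty":-0.606,"tz":0,"ax":0,"ay":0,"az":0},{"tx":0,"ty":0,"tz":0,"ax":0,"ay":0,"az":0},{"tx":0,"ty":0,"tz":0,"ax":0,"ay":0,"az":0},{"tx":0,"ty":0,"tz":0.5,"ax":0,"ay":0,"az":0},{"tx":0,"ty":0,"tz":0.37,"ax":0,"ay":0,"az":0},{"tx":0,"ty":0,"tz":0.1,"ax":0,"ay":0,"az":0},{"tx":0,"ty":0,"tz":0,"ax":0,"ay":0,"az":0},{"tx":0,"ty":0,"tz":0,"ax":0,"ay":0,"az":0}]}}

```text
time_s: 28.75
ee_pos: [0.4624, -0.2066, 0.2117]
eef_rot: [3.142, -0.0, 0.017]
force: [-0.8, -0.8, -0.1]
grip_width: 0.0473
grip_force: 10.0
```

```bash
python3 - <<'E'
from h import *
s=camera("side");e=get_obs()["ee_pos"];f=5;x0,y0=300,170
b=s["pixels"][y0:y0+110,x0:x0+120,::-1];a=cv2.resize(b,None,fx=f,fy=f,interpolation=cv2.INTER_CUBIC)
for x,y,z,r in((.4622,-.2065,.061,.022),(.4622,-.2065,.0,.024),(.4387,-.028,.136,.032)):
    for an in range(0,360,15):
        p=(px(s,[x+r*np.cos(np.radians(an)),y+r*np.sin(np.radians(an)),z])-[x0,y0]+.5)*f
        cv2.circle(a,tuple(int(i) for i in p),2,(0,0,255),-1)
cv2.imwrite("pics/side8.png",a)
E
```

```text
(no output)
```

View pics/side8.png

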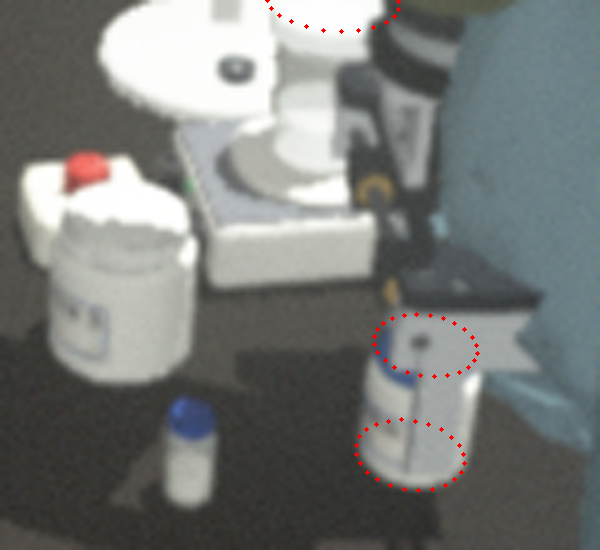

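The jar's foot matches the target circle, so I'll touch it down, release, rise and turn for the vial.

{"method": "apply_moves", "body": {"increments": [{"tx":0,"ty":0,"tz":0.03,"ax":0,"ay":0,"az":0},{"tx":0,"ty":0,"tz":0,"ax":0,"ay":0,"az":0},{"tx":0,"ty":0,"tz":0,"ax":0,"ay":0,"az":0}]}}

```text
time_s: 29.18
ee_pos: [0.4624, -0.2065, 0.2108]
eef_rot: [-3.142, 0.0, 0.017]
force: [0.5, 0.1, -0.4]
grip_width: 0.0474
grip_force: 10.0
```

{"method": "apply_moves", "body": {"increments": [{"tx":0,"ty":0,"tz":0,"ax":0,"ay":0,"az":0},{"tx":0,"ty":0,"tz":0,"ax":0,"ay":0,"az":0},{"tx":0,"ty":0,"tz":0,"ax":0,"ay":0,"az":0},{"tx":0,"ty":0,"tz":0,"ax":0,"ay":0,"az":0},{"tx":0,"ty":0,"tz":0,"ax":0,"ay":0,"az":0},{"tx":0,"ty":0,"tz":0,"ax":0,"ay":0,"az":0},{"tx":0,"ty":0,"tz":-0.5,"ax":0,"ay":0,"az":0},{"tx":0,"ty":0,"tz":-1,"ax":0,"ay":0,"az":0},{"tx":0,"ty":0,"tz":-1,"ax":0,"ay":0,"az":0},{"tx":0,"ty":0,"tz":-1,"ax":0,"ay":0,"az":0},{"tx":0,"ty":0,"tz":-1,"ax":0,"ay":0,"az":0},{"tx":0,"ty":0,"tz":-1,"ax":0,"ay":0,"az":0}], "jaw": 0.3}}

```text
time_s: 30.68
ee_pos: [0.4621, -0.2064, 0.378]
eef_rot: [3.141, -0.001, 0.017]
force: [0.6, 0.0, 0.4]
grip_width: 0.0654
grip_force: 0.0
```

{"method": "apply_moves", "body": {"increments": [{"tx":-0.7,"ty":0,"tz":0,"ax":0,"ay":0,"az":0},{"tx":-0.9,"ty":0,"tz":0,"ax":0,"ay":0,"az":0},{"tx":-0.9,"ty":0,"tz":0,"ax":0,"ay":0,"az":0},{"tx":-0.87,"ty":0.9,"tz":0,"ax":0,"ay":0,"az":0},{"tx":0,"ty":0,"tz":0,"ax":0,"ay":0,"az":-1},{"tx":0,"ty":0,"tz":0,"ax":0,"ay":0,"az":-1},{"tx":0,"ty":0,"tz":0,"ax":0,"ay":0,"az":-1},{"tx":0,"ty":0,"tz":0,"ax":0,"ay":0,"az":-1},{"tx":0,"ty":0,"tz":0,"ax":0,"ay":0,"az":-1},{"tx":0,"ty":0,"tz":0,"ax":0,"ay":0,"az":-1},{"tx":0,"ty":0,"tz":0,"ax":0,"ay":0,"az":-1},{"tx":0,"ty":0,"tz":0,"ax":0,"ay":0,"az":-1}], "jaw": 0.5}}

```text
time_s: 32.17
ee_pos: [0.3616, -0.2351, 0.3769]
eef_rot: [3.141, -0.0, 0.718]
force: [0.9, -0.2, -0.4]
grip_width: 0.0469
grip_force: 0.0
```

{"method": "apply_moves", "body": {"increments": [{"tx":0,"ty":0,"tz":0,"ax":0,"ay":0,"az":-1},{"tx":0,"ty":0,"tz":0,"ax":0,"ay":0,"az":-1},{"tx":0,"ty":0,"tz":0,"ax":0,"ay":0,"az":-1},{"tx":0,"ty":0,"tz":0,"ax":0,"ay":0,"az":-1},{"tx":0,"ty":0,"tz":0,"ax":0,"ay":0,"az":-1},{"tx":0,"ty":0,"tz":0,"ax":0,"ay":0,"az":-1},{"tx":0,"ty":0,"tz":0,"ax":0,"ay":0,"az":-1},{"tx":0,"ty":0,"tz":0,"ax":0,"ay":0,"az":-1},{"tx":0,"ty":0,"tz":0,"ax":0,"ay":0,"az":-1},{"tx":0,"ty":0,"tz":0,"ax":0,"ay":0,"az":-1},{"tx":0,"ty":0,"tz":0,"ax":0,"ay":0,"az":0},{"tx":0,"ty":0,"tz":0,"ax":0,"ay":0,"az":0}]}}

```text
time_s: 33.67
ee_pos: [0.3617, -0.2351, 0.3763]
eef_rot: [3.141, 0.0, 1.586]
force: [-1.0, -0.9, -0.4]
grip_width: 0.0472
grip_force: 0.0
```

```bash
python3 - <<'E'
from h import *
t=camera("top");s=camera("side");bs=masks(s)[1];bt=masks(t)[1]
k=blob(bs,(338,253),9);print("vialS",onz(s,*ctr(k),.042),cv2.boundingRect(k))
print("bigjar",tri(t,(344.3,195.4),s,(324,213.5)))
for seed,z in (((388,238),.058),):
    k=blob(bs,seed,18);print("jar",ctr(k),cv2.boundingRect(k),onz(s,*ctr(k),z))
b=px(t,[.4622,-.2065,.061]);print(b);k=blob(bt,tuple(int(i) for i in b),10);print("jar top",onz(t,*ctr(k),.061),cv2.contourArea(k))
E
```

```text
Traceback (most recent call last):
  File "h.py", line 21, in ctr
    m=cv2.moments(k);return m["m10"]/m["m00"],m["m01"]/m["m00"]
                            ~~~~~~~~^~~~~~~~~
ZeroDivisionError: float division by zero
```

```bash
python3 - <<'E'
from h import *
t=camera("top");s=camera("side")
print("bigjar",tri(t,(344.3,195.4),s,(324,213.5)))
f=lambda c:cv2.inRange(cv2.cvtColor(c["pixels"],cv2.COLOR_RGB2HSV),(100,110,30),(128,255,255))
for n,c,p,r in(("jarS",s,[.4622,-.2065,.061],16),("jarT",t,[.4622,-.2065,.061],10),("vialS",s,[.361,-.234,.045],10),("vialT",t,[.361,-.234,.045],7)):
    q=px(c,p);m=f(c);k=blob(m,tuple(int(i+.5) for i in q),r)
    print(n,q,cv2.boundingRect(k),cv2.contourArea(k), onz(c,*(np.mean(k[:,0],0) if 1 else 0),p[2]))
E
```

```text
bigjar (array([ 0.33482264, -0.12486227,  0.07074018]), np.float64(0.0008957343739792774))
jarS [384.58351766 238.47722432] (376, 234, 19, 14) 168.5 [ 0.46033801 -0.21391034  0.061     ]
jarT [370.98985693 155.98498419] (367, 155, 12, 8) 44.5 [ 0.454787   -0.21100394  0.061     ]
vialS [337.90788281 252.29492712] (336, 252, 5, 5) 7.0 [ 0.36097427 -0.24088326  0.045     ]Traceback (most recent call last):
  File "<stdin>", line 6, in <module>
  File "h.py", line 16, in blob
    return max(cs,key=cv2.contourArea)
ValueError: max() iterable argument is empty
```

{"method": "apply_moves", "body": {"increments": [{"tx":0.02,"ty":0,"tz":1,"ax":0,"ay":0,"az":0},{"tx":0,"ty":0,"tz":1,"ax":0,"ay":0,"az":0},{"tx":0,"ty":0,"tz":1,"ax":0,"ay":0,"az":0},{"tx":0,"ty":0,"tz":0.9,"ax":0,"ay":0,"az":0},{"tx":0,"ty":0,"tz":0.8,"ax":0,"ay":0,"az":0},{"tx":0,"ty":0,"tz":0.6,"ax":0,"ay":0,"az":0},{"tx":0,"ty":0,"tz":0.24,"ax":0,"ay":0,"az":0},{"tx":0,"ty":0,"tz":0,"ax":0,"ay":0,"az":0},{"tx":0,"ty":0,"tz":0,"ax":0,"ay":0,"az":0}]}}

```text
time_s: 35.0
ee_pos: [0.362, -0.2347, 0.2103]
eef_rot: [3.141, 0.001, 1.588]
force: [0.1, 0.1, 0.8]
grip_width: 0.0468
grip_force: 0.0
```

{"method": "apply_moves", "body": {"increments": [{"tx":0,"ty":0,"tz":0,"ax":0,"ay":0,"az":0},{"tx":0,"ty":0,"tz":0,"ax":0,"ay":0,"az":0},{"tx":0,"ty":0,"tz":0,"ax":0,"ay":0,"az":0},{"tx":0,"ty":0,"tz":0,"ax":0,"ay":0,"az":0},{"tx":0,"ty":0,"tz":0,"ax":0,"ay":0,"az":0},{"tx":0,"ty":0,"tz":0,"ax":0,"ay":0,"az":0},{"tx":0,"ty":0,"tz":0,"ax":0,"ay":0,"az":0},{"tx":0,"ty":0,"tz":0,"ax":0,"ay":0,"az":0}], "jaw": 1, "force": 6}}

```text
time_s: 36.0
ee_pos: [0.3618, -0.2346, 0.2097]
eef_rot: [3.141, 0.0, 1.588]
force: [-1.0, 0.4, 3.6]
grip_width: 0.0205
grip_force: 6.0
```

{"method": "apply_moves", "body": {"increments": [{"tx":0,"ty":0,"tz":-0.5,"ax":0,"ay":0,"az":0},{"tx":0,"ty":0,"tz":-0.9,"ax":0,"ay":0,"az":0},{"tx":0,"ty":0,"tz":-1,"ax":0,"ay":0,"az":0},{"tx":0,"ty":0,"tz":-0.6,"ax":0,"ay":0,"az":0},{"tx":0,"ty":0,"tz":0,"ax":0,"ay":0,"az":0},{"tx":0,"ty":0,"tz":0,"ax":0,"ay":0,"az":0}]}}

```text
time_s: 36.75
ee_pos: [0.3616, -0.2345, 0.2992]
eef_rot: [-3.141, -0.0, 1.588]
force: [-0.0, -0.2, -0.4]
grip_width: 0.0205
grip_force: 6.0
```

{"method": "apply_moves", "body": {"increments": [{"tx":0.572,"ty":0.506,"tz":0,"ax":0,"ay":0,"az":0},{"tx":0.872,"ty":0.706,"tz":0,"ax":0,"ay":0,"az":0},{"tx":0.872,"ty":0.706,"tz":0,"ax":0,"ay":0,"az":0},{"tx":0.872,"ty":0.606,"tz":0,"ax":0,"ay":0,"az":0},{"tx":0.672,"ty":0.506,"tz":0,"ax":0,"ay":0,"az":0},{"tx":0,"ty":0,"tz":0,"ax":0,"ay":0,"az":0},{"tx":0,"ty":0,"tz":0,"ax":0,"ay":0,"az":0}]}}

```text
time_s: 37.62
ee_pos: [0.4503, -0.1177, 0.2991]
eef_rot: [-3.14, -0.0, 1.588]
force: [-0.3, 0.1, -0.3]
grip_width: 0.0208
grip_force: 6.0
```

{"method": "apply_moves", "body": {"increments": [{"tx":0,"ty":0,"tz":0.5,"ax":0,"ay":0,"az":0},{"tx":0,"ty":0,"tz":0.6,"ax":0,"ay":0,"az":0},{"tx":0,"ty":0,"tz":0.6,"ax":0,"ay":0,"az":0},{"tx":0,"ty":0,"tz":0.6,"ax":0,"ay":0,"az":0},{"tx":0,"ty":0,"tz":0.4,"ax":0,"ay":0,"az":0},{"tx":0,"ty":0,"tz":0.2,"ax":0,"ay":0,"az":0},{"tx":0,"ty":0,"tz":0,"ax":0,"ay":0,"az":0},{"tx":0,"ty":0,"tz":0,"ax":0,"ay":0,"az":0}]}}

```text
time_s: 38.62
ee_pos: [0.4508, -0.1174, 0.2131]
eef_rot: [3.141, 0.0, 1.588]
force: [-0.8, -0.0, 0.7]
grip_width: 0.0204
grip_force: 6.0
```

{"method": "apply_moves", "body": {"increments": [{"tx":0,"ty":0,"tz":0.08,"ax":0,"ay":0,"az":0},{"tx":0,"ty":0,"tz":0.03,"ax":0,"ay":0,"az":0},{"tx":0,"ty":0,"tz":0,"ax":0,"ay":0,"az":0},{"tx":0,"ty":0,"tz":0,"ax":0,"ay":0,"az":0}]}}

```text
time_s: 39.12
ee_pos: [0.4508, -0.1173, 0.2096]
eef_rot: [3.141, 0.0, 1.588]
force: [-2.1, -0.1, 6.9]
grip_width: 0.0203
grip_force: 6.0
```

{"method": "apply_moves", "body": {"increments": [{"tx":0,"ty":0,"tz":0,"ax":0,"ay":0,"az":0},{"tx":0,"ty":0,"tz":0,"ax":0,"ay":0,"az":0},{"tx":0,"ty":0,"tz":0,"ax":0,"ay":0,"az":0},{"tx":0,"ty":0,"tz":0,"ax":0,"ay":0,"az":0},{"tx":0,"ty":0,"tz":0,"ax":0,"ay":0,"az":0},{"tx":0,"ty":0,"tz":0,"ax":0,"ay":0,"az":0},{"tx":0,"ty":0,"tz":-0.5,"ax":0,"ay":0,"az":0},{"tx":0,"ty":0,"tz":-1,"ax":0,"ay":0,"az":0},{"tx":0,"ty":0,"tz":-1,"ax":0,"ay":0,"az":0},{"tx":0,"ty":0,"tz":-1,"ax":0,"ay":0,"az":0},{"tx":0,"ty":0,"tz":-1,"ax":0,"ay":0,"az":0},{"tx":0,"ty":0,"tz":-1,"ax":0,"ay":0,"az":0}], "jaw": 0.55}}

```text
time_s: 40.62
ee_pos: [0.4504, -0.1172, 0.3765]
eef_rot: [3.141, 0.0, 1.588]
force: [0.3, -0.2, -0.3]
grip_width: 0.0424
grip_force: 0.0
```

{"method": "apply_moves", "body": {"increments": [{"tx":-1,"ty":-0.4,"tz":0,"ax":0,"ay":0,"az":0},{"tx":-1,"ty":-0.4,"tz":0,"ax":0,"ay":0,"az":0},{"tx":-1,"ty":-0.4,"tz":0,"ax":0,"ay":0,"az":0},{"tx":-1,"ty":-0.4,"tz":0,"ax":0,"ay":0,"az":0},{"tx":-1,"ty":-0.4,"tz":0,"ax":0,"ay":0,"az":0},{"tx":-1,"ty":-0.4,"tz":0,"ax":0,"ay":0,"az":0},{"tx":-1,"ty":-0.4,"tz":0,"ax":0,"ay":0,"az":0},{"tx":-1,"ty":-0.4,"tz":0,"ax":0,"ay":0,"az":0},{"tx":-1,"ty":-0.4,"tz":0,"ax":0,"ay":0,"az":0},{"tx":-1,"ty":-0.4,"tz":0,"ax":0,"ay":0,"az":0},{"tx":-1,"ty":-0.4,"tz":0,"ax":0,"ay":0,"az":0},{"tx":-1,"ty":-0.4,"tz":0,"ax":0,"ay":0,"az":0}]}}

```text
time_s: 42.12
ee_pos: [0.3122, -0.4804, 0.3755]
eef_rot: [3.141, 0.001, 1.588]
force: [0.6, -0.0, -0.3]
grip_width: 0.0424
grip_force: 0.0
```

```bash
python3 - <<'E'
from h import *
out=[]
for n,(x0,y0,w,h),f in(("top",(290,140,100,55),4),("side",(330,150,100,140),4)):
    c=camera(n);a=cv2.resize(c["pixels"][y0:y0+h,x0:x0+w,::-1],None,fx=f,fy=f,interpolation=cv2.INTER_CUBIC)
    for x,y,z,r in((.4624,-.2065,.061,.022),(.4624,-.2065,.0,.024),(.4505,-.1173,.045,.008),(.4505,-.1173,0,.01),(.4387,-.028,.136,.032),(.4387,-.028,.05,.045)):
        for an in range(0,360,20):
            p=(px(c,[x+r*np.cos(np.radians(an)),y+r*np.sin(np.radians(an)),z])-[x0,y0]+.5)*f
            cv2.circle(a,tuple(int(i) for i in p),1,(0,0,255),-1)
    out.append(cv2.copyMakeBorder(a,0,560-a.shape[0],0,0,cv2.BORDER_CONSTANT))
cv2.imwrite("pics/fin.png",np.hstack(out))
E
```

```text
(no output)
```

View pics/fin.png

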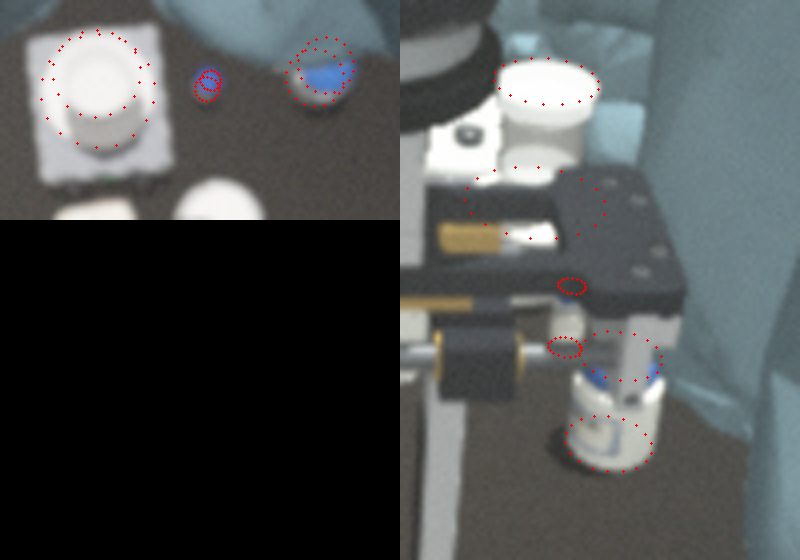

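The final views show the dish centred over the beaker on the plate (top crop (98,80)). The vial (207,82) and the jar (foot at side crop (610,445)) match their targets, everything is upright, and the arm is clear. I'm handing in.

```bash
python3 -c "from station import hand_in; print(hand_in())"
```

```text
the job is handed in; nothing more can be done
None
```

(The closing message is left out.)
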